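Slide the pacifier case home into its bedside pocket

TASK

Put the white pacifier case away for the night: keeping it down on the two-lane wooden board, slide it along its lane until it drops into the green-floored pocket at the lane's end and lies flat there, then let go of it. Leave the blue tin in the other lane where it is.

Things in the scene. Friction and masses are not known exactly. Their poses are not given: they have to be found in the camera images.
- case_center (a point): Closed white pacifier case, a round flat drum 66 mm in diameter and 34 mm high (about 60 g) with a thin grey seam, standing on the deck of one of the board's two lanes. The point is its centre, 17 mm above its underside; z is up, its yaw means nothing.
- tin_center (a point): Closed blue round tin, 64 mm in diameter and 30 mm high, with a metal band round its middle, standing in the other lane. To be left alone. The point is its centre, 15 mm above its underside.
- board: Fixed wooden board, 296 mm long (x), 188 mm wide (y). Origin: centre of its underside, on the table; x runs along its two lanes to the pocket end, away from the robot. Lanes 82 mm wide, centre lines at y = +45 and -45 mm; either may hold the case. Rails 8 mm thick at y = 0 and +/-90 mm, tops 26 mm above the table. Deck 18 mm above the table, from the open near end (x = -148 mm) to x = 56 mm.
- pockets (a point): Point midway between the two pockets, one at the end of each lane (centres at y = +45 and -45 mm from here; axes as the board's; 98 mm along x from the board's origin), at the green floor's height: 8 mm above the table, 10 mm below the deck. Each is 84 mm long (x), as wide as its lane, with an 8 mm end wall as high as the rails. The case may lie anywhere in it; its centre is then 25 mm above the table.
Mind the look-alikes: they are no part of the job. Of the things shaped like the part that bears case_center, the white one is meant.

How it is judged:
By the outcome, as a careful person would: the job done as asked, in the order asked, and still so for the second after the job is handed in, with the robot touching nothing.
It also fails if it takes over 35 s, if anything falls off the work surface, if the arm or the gripper's body presses on something with over 40 N, if the wrist force passes 120 N, or if a joint passes its speed limit or range.

ROBOT

A 6-joint arm with a two-finger parallel gripper is mounted at the origin on the work surface. World frame = base frame: x ahead of the robot, y to its left, z up, the work surface at z = 0. Lengths are in m, angles in degrees, forces in N, time in s.
With the tool pointing down it reaches from about 0.3 to 0.75 m from the base axis. Payload 8.5 kg.
Tool frame: the origin (TCP) lies on the centre line of the jaws, within the pads' length; the fingertips stand r.tip_extent ahead of it and the grasp point (between the pads) lies 11 mm behind it (r.tip_extent is the distance from the TCP to the fingertips, in m); z points along the fingers, y is the direction in which the jaws open and shut (so a half turn about z gives the same grasp; the last joint's range is limited). The gripper opens to 85 mm and grips with 20 to 120 N. Pads are 22 mm wide; open, the fingers measure 114 mm over their backs; the gripper's body (76 mm by 85 mm) begins 54 mm behind the grasp point. The pads swing forward as they close: fully open they stand 13 mm farther back than shut.
Start: joints at [64.326, 21.807, 74.336, -0, 83.858, -12.336], TCP at [0.127, 0.535, 0.239] pointing down, gripper open.
Joint ranges: [-178.18, 178.18], [-50.72, 133.34], [12.68, 142.11], [-81.47, 261.47], [9.98, 163.14], [-165.26, 165.26]. Speed limits (degrees/s): [136.94, 136.94, 180, 180, 180, 180].

INTERFACE

Orientations are given as a 3x3 rotation matrix whose columns are the frame's x, y, z axes.
In Python, from station import r, vision, workorder gives the robot as it stands.
- The arm moves only by the tool carry_out, never from a script. Its argument "plan" is a list that holds one entry, the list of rows, each a list of 4 numbers: the shift along the tool's x, y, z in mm, then the turn about the tool's z in rad. In form: [[[x, y, z, turn], ...]]. A call has 1 to 12 rows; each row shifts and turns the commanded pose from where the row before left it, along the tool's axes as they then stand; what a row does not reach is not made up. A row lasts 1/8 s, in which the tool goes at most 62.5 mm and 10.7 degrees, less where a joint would pass 70% of its speed; a pose out of reach is approached as far as the arm can. A call is refused whole if a number of a shift passes 62.5 or a number of a turn 0.188, either way. A call with a gripper value outside its range is refused whole. "grip" is the closure, from 0 (fully open) to 1 (shut), set as the call begins (left out, the last holds). The fingers move at their own pace and stop on an object; "grip_force" is the grip in N (left out, the last holds). Time passes only in rows, so rows that do not move let the fingers close. It gives the time, the measured TCP pose, the force and the opening at its end, in the units of the state.
- r.sense(): the state, without advancing time (a new reading comes with each control period).
- vision.snapshot(name): name is "scene" or "top"; returns the picture (384x512x3 uint8, blue, green, red); there is no depth.
- vision.get_calibration(name): a dict with "K" (3x3 intrinsics, pixels), "k1" (the pictures are not rectified: a ray, as slopes to the right and down, at radius r is drawn at 1 + k1 r^2 times it, then the intrinsics apply), "xyz" and "attitude" of the camera in the world. Camera axes: x right, y down, z forward; pixel columns grow to the right and rows downward; lengths in m; the calibration is good to about 2 mm. A picture is of the moment at which its call begins. get_calibration takes no time and is no camera call.
- workorder.close_job(): hands the job in, once; it reports no verdict.
The state is a dict: "time": time; "joints": joint angles; "qvel": joint speeds; "joint_torque": joint torques, N m; "ee_pos": TCP position; "eef_rot": TCP orientation; "wrist_force": force on the tool from outside, world axes, zero at the start; "ft_torque": the same for the moment, N m; "gripper_width": opening from 0.0 (shut) to 1.0 (fully open).
Only numpy, scipy, OpenCV 4.12 (cv2) and the standard library are available. Lean on these libraries where they do the work, as an engineer would, in place of code of your own. Each camera call takes 0.05 s, during which the arm holds its last target.

## Working session

There is one attempt and no reset: what is moved stays moved. The work goes in short steps, Python scripts to look and compute and a tool call to move; the robot and the scene stay as the last step left them, time stands still between calls to the robot, and variables do not carry over. Pictures are saved under pics/ and viewed, and the job is handed in when it is done.

Besides the shell and the picture viewer there is one more tool, called after "Call:" in YAML: its name, and indented under it one key for each argument. carry_out: Moves the arm, as the interface text tells. Its arguments: {"type":"object","properties":{"plan":{"type":"array","items":{"type":"array","items":{"type":"array","items":{"type":"number"}}}},"grip":{"type":"number"},"grip_force":{"type":"number"}},"required":["plan"]}

```bash
mkdir -p pics; ls; python3 - <<'E'
from station import r, vision, workorder
import cv2
for n in("scene","top"):
    im=vision.snapshot(n); cv2.imwrite(f"pics/{n}0.png",im)
    print(n,vision.get_calibration(n))
s=r.sense();print(s,r.tip_extent)
E
```

```text
pics
scene {'K': array([[495.73736128,   0.        , 249.62029109],
       [  0.        , 495.73736128, 195.17793815],
       [  0.        ,   0.        ,   1.        ]]), 'k1': -0.013534082690198953, 'xyz': array([0.85249984, 0.65381683, 0.56159872]), 'attitude': array([[-0.86734978,  0.30187113, -0.3956996 ],
       [ 0.49738712,  0.49760211, -0.71063225],
       [-0.0176184 , -0.81318261, -0.58174189]])}
top {'K': array([[348.24246666,   0.        , 254.21817377],
       [  0.        , 348.24246666, 191.70363121],
       [  0.        ,   0.        ,   1.        ]]), 'k1': 0.011108128109834295, 'xyz': array([0.42086992, 0.00959243, 0.81376706]), 'attitude': array([[ 0.01938258, -0.99333723,  0.11360225],
       [-0.99917527, -0.0151899 ,  0.03765689],
       [-0.03568038, -0.11423845, -0.99281241]])}
{'time': 0.1, 'joints': array([ 6.43253000e+01,  2.18360683e+01,  7.43784655e+01,  3.06845486e-04,
        8.38576670e+01, -1.23356671e+01]), 'qvel': array([ 0.01748864, -0.01463488, -0.20599748, -0.08501699, -0.0847635 ,
       -0.08718228]), 'joint_torque': array([ 2.94433754e-03, -4.49220121e+01, -2.31655955e+01, -2.15695686e-04,
        3.60914688e-03,  1.79887456e-05]), 'ee_pos': array([0.12678257, 0.53493477, 0.23879491]), 'eef_rot': array([[-9.73021717e-01,  2.30712886e-01, -5.50769511e-04],
       [ 2.30713380e-01,  9.73021095e-01, -1.13341906e-03],
       [ 2.74415971e-04, -1.22991125e-03, -9.99999206e-01]]), 'wrist_force': array([ 0.16628458, -0.33637894, -0.09058471]), 'ft_torque': array([-0.06088927, -0.04345829,  0.01179006]), 'gripper_width': 1.0005776200397407} 0.008
```

View pics/scene0.png

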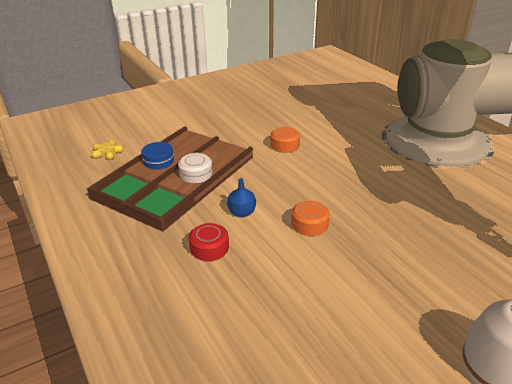

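View pics/top0.png

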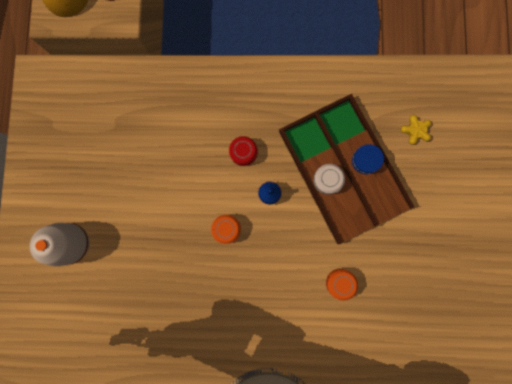

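The candidates in the top picture are the white drum (329,179), red drum (243,151), orange drums (226,229) and (342,284), and blue tin (368,159). In the scene picture the white one is at (195,167). I choose the white one and check it in a crop.

```bash
python3 - <<'E'
import cv2
im=cv2.imread("pics/top0.png")[85:255,265:425]
cv2.imwrite("pics/topc.png",cv2.resize(im,None,fx=3.5,fy=3.5,interpolation=cv2.INTER_CUBIC))
im=cv2.imread("pics/scene0.png")[115:235,80:265]
cv2.imwrite("pics/scenec.png",cv2.resize(im,None,fx=4,fy=4,interpolation=cv2.INTER_CUBIC))
E
```

```text
(no output)
```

View pics/topc.png

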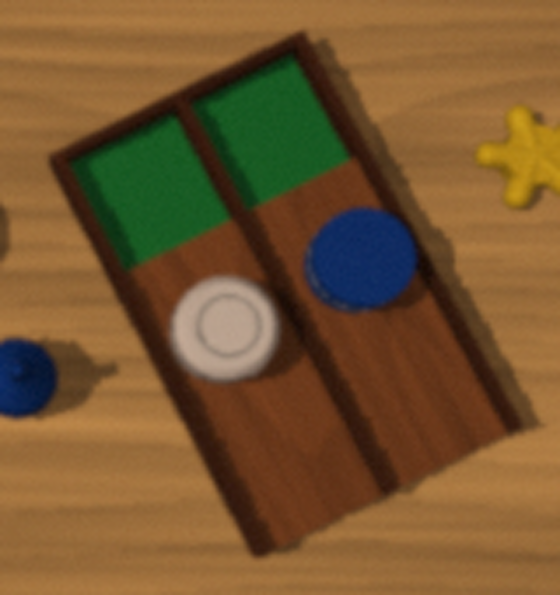

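View pics/scenec.png

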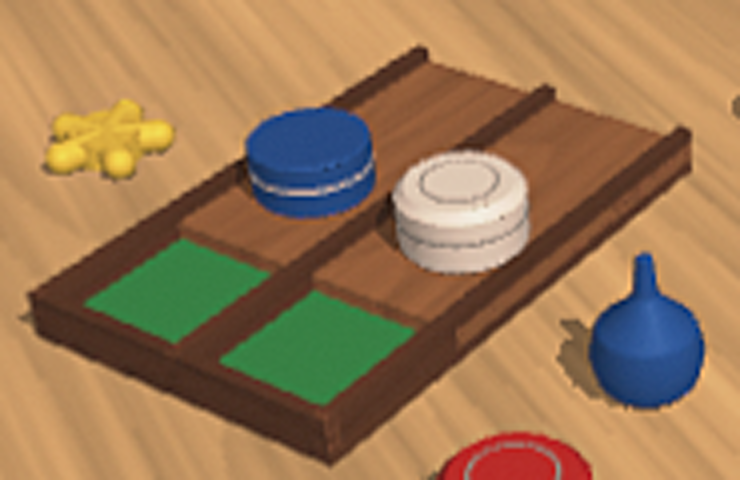

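```bash
cat > h.py <<'E'
import numpy as np, cv2
from station import r, vision, workorder
def pix2w(n,uv,z):
    c=vision.get_calibration(n);K=c["K"]
    d=(np.array(uv,float)-[K[0,2],K[1,2]])/K[0,0]
    rr=np.linalg.norm(d);u=rr
    for _ in range(20): u=rr/(1+c["k1"]*u*u)
    d=d*(u/rr if rr else 1)
    v=c["attitude"]@np.array([d[0],d[1],1]);o=c["xyz"]
    return (o+v*(z-o[2])/v[2])[:2]
def w2pix(n,p):
    c=vision.get_calibration(n);K=c["K"]
    q=c["attitude"].T@(np.array(p)-c["xyz"]);d=q[:2]/q[2]
    d=d*(1+c["k1"]*(d@d)); return d*K[0,0]+[K[0,2],K[1,2]]
E
python3 - <<'E'
from h import *
from scipy.optimize import least_squares
t=lambda a,b:((a+.5)/3.5-.5+265,(b+.5)/3.5-.5+85)
s=lambda a,b:((a+.5)/4-.5+80,(b+.5)/4-.5+115)
obs=[("top",t(52,157),(148,94)),("top",t(305,33),(148,-94)),("top",t(256,555),(-148,94)),("top",t(522,430),(-148,-94)),
("scene",s(330,410),(148,94)),("scene",s(35,293),(148,-94)),("scene",s(690,130),(-148,94)),("scene",s(418,47),(-148,-94))]
for n,p,b in obs: print(n,b,pix2w(n,p,.026).round(4))
def tr(x,b):
    c,q=np.cos(x[2]),np.sin(x[2]); return x[:2]+np.array([[c,-q],[q,c]])@np.array(b)/1000
for sel in(obs[:4],obs[4:],obs):
    f=lambda x:np.concatenate([pix2w(n,p,.026)-tr(x,b) for n,p,b in sel])
    o=least_squares(f,[.6,-.2,0]);x=o.x
    print(x[:2].round(4),np.degrees(x[2]),(o.fun*1000).round(1))
c,q=np.cos(x[2]),np.sin(x[2])
for nm,n,p,z in(("case","top",t(227,325),.052),("case","scene",s(461,184),.052),("tin","top",t(361,258),.048),("tin","scene",s(309,146),.048)):
    w=pix2w(n,p,z);print(nm,n,w.round(4),(np.array([[c,q],[-q,c]])@(w-x[:2])*1000).round(1))
print(tr(x,(98,45)))
for p in [(.6,-.2)]: pass
for n,p in (("starfish",(418,130)),("bulb",(270,192)),("red",(243,151)),("or2",(342,284))): print(n,pix2w("top",p,.03))
E
```

```text
top (148, 94) [ 0.6571 -0.0164]
top (148, -94) [ 0.743  -0.1832]
top (-148, 94) [ 0.3988 -0.1483]
top (-148, -94) [ 0.4811 -0.3164]
scene (148, 94) [ 0.6528 -0.0227]
scene (148, -94) [ 0.7408 -0.1818]
scene (-148, 94) [ 0.3953 -0.1516]
scene (-148, -94) [ 0.4817 -0.3169]
[ 0.57   -0.1661] 26.915153354400577 [-2.3 -1.1 -1.5 -0.3  3.3  0.9  0.5  0.5]
[ 0.5677 -0.1683] 27.402038639792014 [-3.  -6.  -1.5  1.8  2.3  1.4  2.2  2.9]
[ 0.5688 -0.1672] 27.15739833164555 [-0.5 -0.4 -0.4  0.1  4.5  2.7  1.   1.9 -4.8 -6.8 -2.6  1.4  1.1 -0.5
  1.6  1.5]
case top [ 0.5419 -0.1263] [-5.2 48.7]
case scene [ 0.5398 -0.1258] [-6.9 50.1]
tin top [ 0.5865 -0.2111] [ -4.3 -47.2]
tin scene [ 0.5885 -0.2067] [ -0.5 -44.1]
[ 0.63547962 -0.08240381]
starfish [ 0.65710899 -0.32968366]
bulb [0.51042367 0.00357454]
red [0.60438203 0.0669653 ]
or2 [ 0.31120705 -0.15585541]
```

White case is in the +y lane at about (0.541, -0.126). Its board x is about -6 mm, so it needs about 100 mm of slide. The board yaw is about 27°. I'll grip it fore and aft along the lane, clear of the tin.

Call:
carry_out:
  plan:
    - [[-43, -42.5, 0, 0], [-43, -42.5, 0, 0], [-43, -42.5, 0, 0], [-43, -42.5, 0, 0], [-43, -42.5, 0, 0], [-43, -42.5, 0, 0], [-43, -42.5, 0, 0], [-43, -42.5, 0, 0], [-43, -42.5, 0, 0], [-43, -42.5, 0, 0], [-43, -42.5, 0, 0], [0, 0, 0, 0]]
  grip: 0
  grip_force: 25

```text
time: 1.6
ee_pos: [0.4806, -0.032, 0.2384]
eef_rot: [[-0.972, 0.235, -0.001], [0.235, 0.972, -0.0], [0.001, -0.0, -1.0]]
wrist_force: [0.0, 0.3, -0.1]
gripper_width: 1.002
```

Call:
carry_out:
  plan:
    - [[0, 0, 0, 0.173], [0, 0, 0, 0.173], [0, 0, 0, 0.173], [0, 0, 0, 0.173], [0, 0, 0, 0.172], [0, 0, 0, 0], [0, 0, 0, 0]]

```text
time: 2.48
ee_pos: [0.479, -0.0285, 0.2393]
eef_rot: [[-0.46, 0.888, -0.0], [0.888, 0.46, 0.0], [0.0, -0.0, -1.0]]
wrist_force: [-0.6, -0.7, -0.0]
gripper_width: 0.999
```

Call:
carry_out:
  plan:
    - [[-38, 3.4, 0, 0], [-38, 3.4, 0, 0], [-39, 3.4, 0, 0], [0, 0, 45, 0], [0, 0, 45, 0], [0, 0, 40, 0], [0, 0, 0, 0], [0, 0, 0, 0]]

```text
time: 3.48
ee_pos: [0.5416, -0.1268, 0.1109]
eef_rot: [[-0.457, 0.889, 0.002], [0.889, 0.457, -0.001], [-0.002, 0.001, -1.0]]
wrist_force: [-0.0, 0.6, -0.2]
gripper_width: 0.996
```

```bash
python3 - <<'E'
from h import *
im=vision.snapshot("scene");a=cv2.resize(im[60:235,80:280],None,fx=3.5,fy=3.5,interpolation=cv2.INTER_CUBIC);cv2.imwrite("pics/s1.png",a)
im=vision.snapshot("top");a=cv2.resize(im[85:255,265:425],None,fx=3.5,fy=3.5,interpolation=cv2.INTER_CUBIC);cv2.imwrite("pics/t1.png",a)
print(r.sense()["ee_pos"])
E
```

```text
[ 0.54166175 -0.12679951  0.11120226]
```

View pics/s1.png

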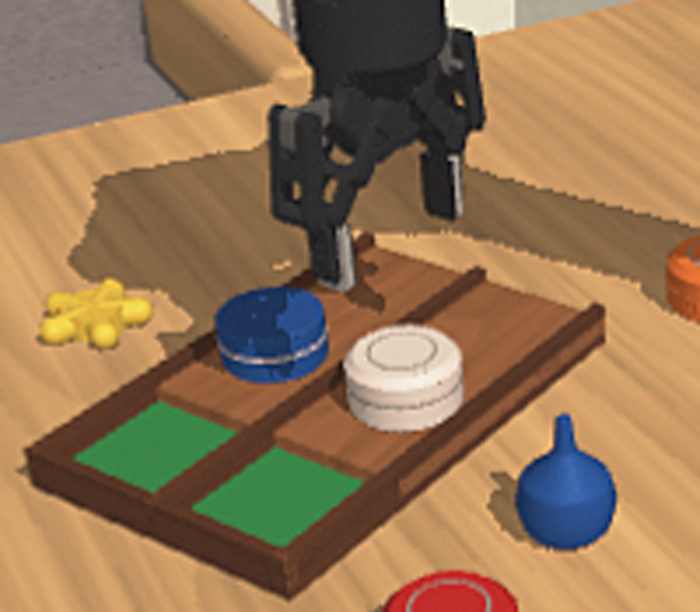

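View pics/t1.png

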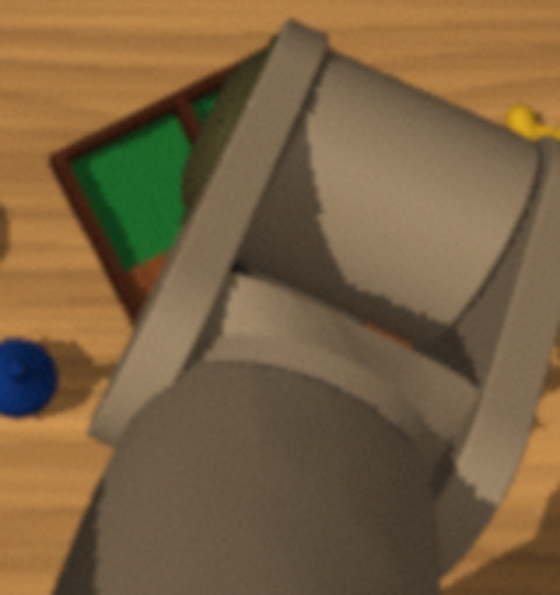

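The scene view shows the fingers fore and aft above the lane: front tip at crop (340,287), rear tip at (443,215). The top view is blocked by the arm. I'll check where the tips are expected to project.

```bash
python3 - <<'E'
from h import *
s=r.sense();R=s["eef_rot"];p=s["ee_pos"]
for sg in(1,-1):
  for dz in(.008,-.005):
    for w in (0,.011,-.011):
      q=w2pix("scene",p+R@np.array([w,sg*.0425,dz])); print(sg,dz,w,((q-[80,60])*3.5).round())
for c in((.5419,-.1263),(.5398,-.1258)):print(((w2pix("scene",(*c,.052))-[80,60])*3.5).round())
E
```

```text
1 0.008 0 [340. 305.]
1 0.008 0.011 [357. 311.]
1 0.008 -0.011 [324. 300.]
1 -0.005 0 [338. 284.]
1 -0.005 0.011 [354. 289.]
1 -0.005 -0.011 [322. 279.]
-1 0.008 0 [438. 241.]
-1 0.008 0.011 [453. 245.]
-1 0.008 -0.011 [422. 236.]
-1 -0.005 0 [436. 220.]
-1 -0.005 0.011 [452. 224.]
-1 -0.005 -0.011 [421. 215.]
[398. 353.]
[402. 352.]
```

The tips sit 13 mm back, as stated. Next I descend to TCP z 0.032, which puts the open tips at about 0.037, and close.

Call:
carry_out:
  plan:
    - [[0, 0, 25, 0], [0, 0, 25, 0], [0, 0, 15, 0], [0, 0, 14, 0], [0, 0, 0, 0], [0, 0, 0, 0]]

```text
time: 4.32
ee_pos: [0.5412, -0.1267, 0.031]
eef_rot: [[-0.457, 0.89, 0.001], [0.89, 0.457, -0.001], [-0.001, 0.001, -1.0]]
wrist_force: [-0.6, -0.2, 0.1]
gripper_width: 1.0
```

Call:
carry_out:
  plan:
    - [[0, 0, 0, 0], [0, 0, 0, 0], [0, 0, 0, 0], [0, 0, 0, 0], [0, 0, 0, 0], [0, 0, 0, 0]]
  grip: 0.4
  grip_force: 25

```text
time: 5.08
ee_pos: [0.5412, -0.1266, 0.031]
eef_rot: [[-0.457, 0.89, 0.001], [0.89, 0.457, -0.001], [-0.001, 0.001, -1.0]]
wrist_force: [-0.9, 1.1, 7.3]
gripper_width: 0.758
```

```bash
python3 - <<'E'
from h import *
im=vision.snapshot("scene");a=cv2.resize(im[60:235,80:280],None,fx=3.5,fy=3.5,interpolation=cv2.INTER_CUBIC);cv2.imwrite("pics/s2.png",a)
E
```

```text
(no output)
```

View pics/s2.png

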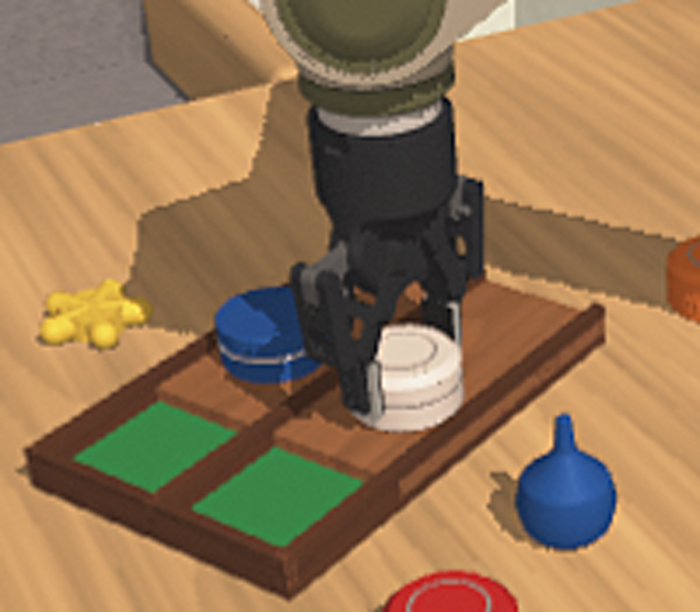

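The case is gripped; the opening is about 64 mm. Now I slide it along the lane, with 3 mm of drift towards the lane centre.

Call:
carry_out:
  plan:
    - [[-0.5, 10, 0, 0], [-0.5, 10, 0, 0], [-0.5, 10, 0, 0], [-0.5, 10, 0, 0], [-0.5, 10, 0, 0], [-0.5, 10, 0, 0], [0, 10, 0, 0], [0, 10, 0, 0], [0, 0, 0, 0], [0, 0, 0, 0]]

```text
time: 6.38
ee_pos: [0.6142, -0.0927, 0.0311]
eef_rot: [[-0.456, 0.89, 0.002], [0.89, 0.456, -0.0], [-0.001, 0.002, -1.0]]
wrist_force: [2.6, 2.1, 4.8]
gripper_width: 0.756
```

```bash
python3 - <<'E'
from h import *
im=vision.snapshot("scene");a=cv2.resize(im[90:240,80:260],None,fx=4,fy=4,interpolation=cv2.INTER_CUBIC);cv2.imwrite("pics/s3.png",a)
E
```

```text
(no output)
```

View pics/s3.png

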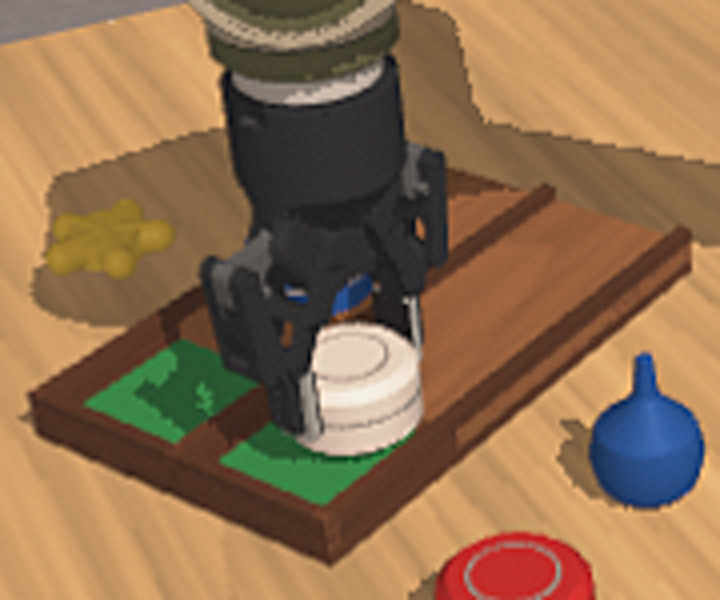

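The case overhangs the pocket, level (its top at crop (350,352)); the tin is visible behind. I continue about 21 mm.

Call:
carry_out:
  plan:
    - [[0, 6, 0, 0], [0, 6, 0, 0], [0, 5, 0, 0], [0, 4, 0, 0], [0, 0, 0, 0], [0, 0, 0, 0]]

```text
time: 7.18
ee_pos: [0.6318, -0.0831, 0.03]
eef_rot: [[-0.456, 0.89, -0.001], [0.89, 0.456, 0.0], [0.0, -0.0, -1.0]]
wrist_force: [0.7, 0.6, 0.4]
gripper_width: 0.755
```

```bash
python3 - <<'E'
from h import *
im=vision.snapshot("scene");a=cv2.resize(im[90:240,80:260],None,fx=4,fy=4,interpolation=cv2.INTER_CUBIC);cv2.imwrite("pics/s4.png",a)
w=r.sense()["ee_pos"][:2]
for b,a in(((.5688,-.1672),27.157),((.57,-.1661),26.915),((.5677,-.1683),27.4)):
    c,q=np.cos(np.radians(a)),np.sin(np.radians(a));print(np.array([[c,q],[-q,c]])@(w-b)*1000)
E
```

```text
[94.49850346 46.06686603]
[92.73513882 46.02794181]
[96.17584617 46.13604775]
```

View pics/s4.png

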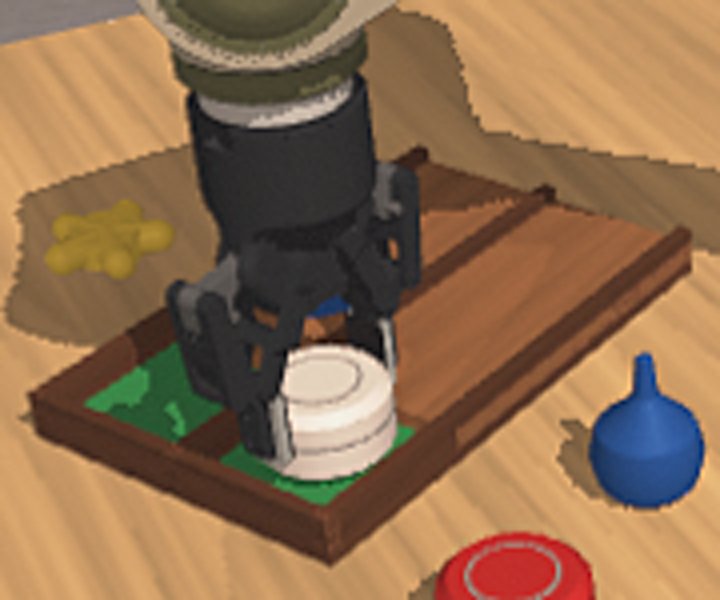

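The vertical force has fallen to about 0, so the rear of the case is off the deck. It sits at board x 93–96 mm, which is inside the 89–107 window. I lower it slightly and let go.

Call:
carry_out:
  plan:
    - [[0, 0, 2, 0], [0, 0, 0, 0], [0, 0, 0, 0]]

```text
time: 7.6
ee_pos: [0.632, -0.0831, 0.0283]
eef_rot: [[-0.456, 0.89, -0.0], [0.89, 0.456, 0.0], [0.0, -0.0, -1.0]]
wrist_force: [-0.1, 0.7, -1.4]
gripper_width: 0.757
```

Call:
carry_out:
  plan:
    - [[0, 0, 0, 0], [0, 0, 0, 0], [0, 0, 0, 0], [0, 0, 0, 0], [0, 0, 0, 0], [0, 0, 0, 0]]
  grip: 0

```text
time: 8.35
ee_pos: [0.6321, -0.0831, 0.0283]
eef_rot: [[-0.456, 0.89, -0.0], [0.89, 0.456, -0.0], [-0.0, -0.0, -1.0]]
wrist_force: [-0.5, 0.6, -0.4]
gripper_width: 0.998
```

```bash
python3 - <<'E'
from h import *
im=vision.snapshot("scene");a=cv2.resize(im[90:240,80:260],None,fx=4,fy=4,interpolation=cv2.INTER_CUBIC);cv2.imwrite("pics/s5.png",a)
E
```

```text
(no output)
```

View pics/s5.png

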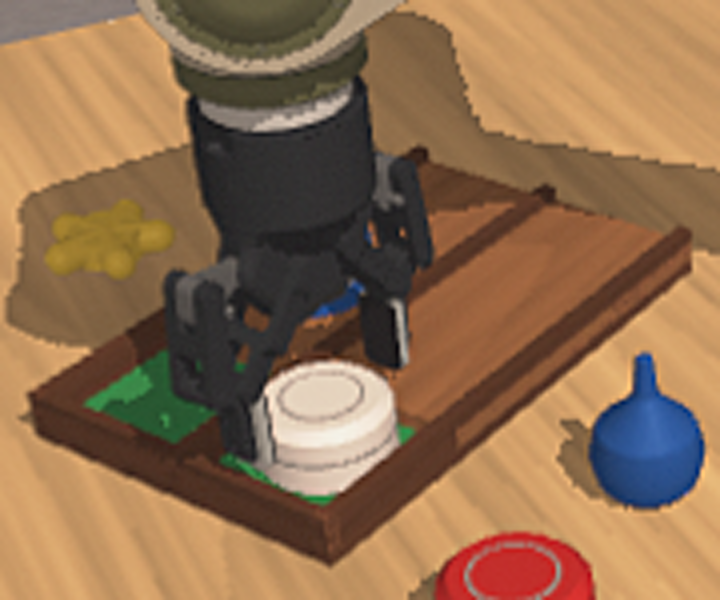

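The case has dropped into the pocket and the fingers are open. I retreat straight up, then aside for a clear view.

Call:
carry_out:
  plan:
    - [[0, 0, -20, 0], [0, 0, -40, 0], [0, 0, -50, 0], [0, 0, -50, 0], [50, -20, 0, 0], [50, -20, 0, 0], [50, -20, 0, 0], [50, -20, 0, 0], [50, -20, 0, 0], [50, -20, 0, 0], [0, 0, 0, 0], [0, 0, 0, 0]]

```text
time: 9.9
ee_pos: [0.3889, 0.1289, 0.1886]
eef_rot: [[-0.457, 0.89, 0.001], [0.89, 0.457, -0.0], [-0.001, 0.001, -1.0]]
wrist_force: [0.4, -0.2, -0.3]
gripper_width: 1.001
```

```bash
python3 - <<'E'
from h import *
im=vision.snapshot("scene");a=cv2.resize(im[90:240,80:260],None,fx=4,fy=4,interpolation=cv2.INTER_CUBIC);cv2.imwrite("pics/s6.png",a)
im=vision.snapshot("top");a=cv2.resize(im[85:255,265:425],None,fx=3.5,fy=3.5,interpolation=cv2.INTER_CUBIC);cv2.imwrite("pics/t6.png",a)
E
```

```text
(no output)
```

View pics/s6.png

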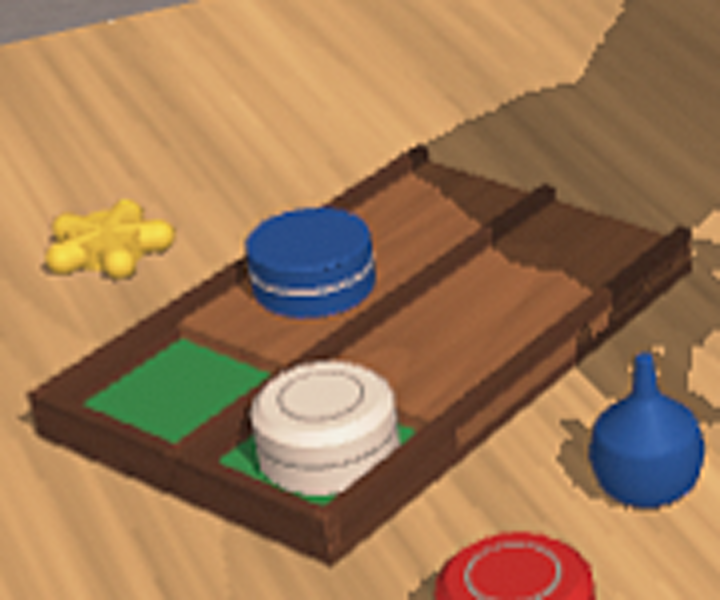

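View pics/t6.png

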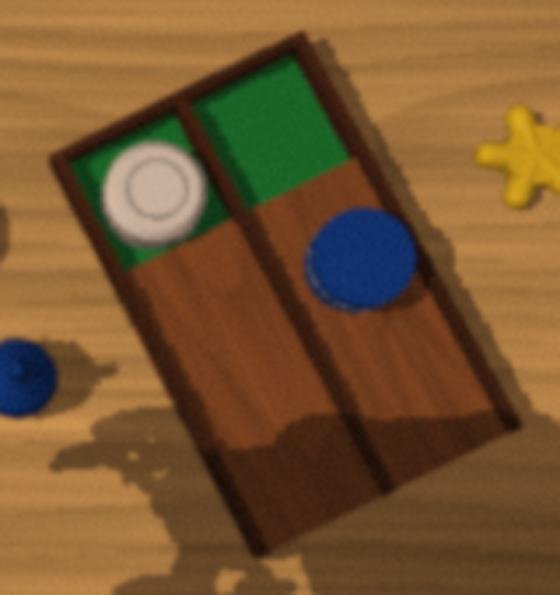

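```bash
python3 - <<'E'
from h import *
t=lambda a,b:((a+.5)/3.5-.5+265,(b+.5)/3.5-.5+85)
s=lambda a,b:((a+.5)/4-.5+80,(b+.5)/4-.5+90)
a=cv2.imread("pics/s6.png").copy()
tp=pix2w("top",t(156,189),.042)
for z in(.042,.047,.052):
    print(z,pix2w("top",t(156,189),z),pix2w("scene",s(321,395),z))
b=np.array((.57,-.1661));A=np.radians(26.915);c,q=np.cos(A),np.sin(A)
print(np.array([[c,q],[-q,c]])@(tp-b)*1000)
w=pix2w("scene",s(321,395),.042)
for z,rr in((.042,.030),(.025,.033),(.008,.033)):
  pts=[]
  for k in np.linspace(0,2*np.pi,60):
    p=(w2pix("scene",(w[0]+rr*np.cos(k),w[1]+rr*np.sin(k),z))+.5-[80,90])*4-.5; pts.append(p)
  cv2.polylines(a,[np.int32(pts)],True,(0,0,255),1)
cv2.imwrite("pics/s7.png",cv2.resize(a[330:530,200:450],None,fx=3,fy=3))
E
```

```text
0.042 [ 0.6316465  -0.08303101] [ 0.63019166 -0.0857156 ]
0.047 [ 0.63028096 -0.08243094] [ 0.63233089 -0.07859922]
0.052 [ 0.62891541 -0.08183086] [ 0.63447012 -0.07148284]
[92.57158411 46.16546821]
```

View pics/s7.png

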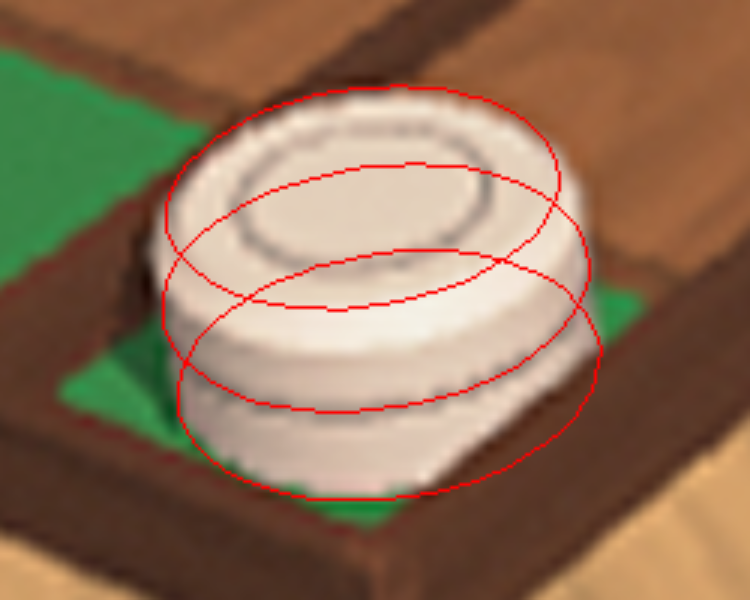

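The overlay fits at floor height, with a slight doubt about tilt. I compare with the case as it stood flat on the deck.

```bash
python3 - <<'E'
from h import *
def ov(path,c,z0,off):
    im=cv2.imread(path); 
    return im
a0=cv2.imread("pics/scene0.png")[115:235,80:265]; a0=cv2.resize(a0,None,fx=4,fy=4,interpolation=cv2.INTER_CUBIC)
def draw(a,off,px,zb):
    a=a.copy()
    w=pix2w("scene",((px[0]+.5)/4-.5+off[0],(px[1]+.5)/4-.5+off[1]),zb+.034)
    for dz,rr in((.034,.030),(.017,.033),(0,.033)):
        pts=[(w2pix("scene",(w[0]+rr*np.cos(k),w[1]+rr*np.sin(k),zb+dz))+.5-off)*4-.5 for k in np.linspace(0,6.283,60)]
        cv2.polylines(a,[np.int32(pts)],True,(0,0,255),1)
    x,y=map(int,px); return cv2.resize(a[y-65:y+125,x-95:x+95],(390,390))
A=draw(a0,np.array([80,115]),(461,184),.018)
B=draw(cv2.imread("pics/s6.png"),np.array([80,90]),(321,395),.008)
cv2.imwrite("pics/cmp.png",np.hstack([A,B]))
E
```

```text
(no output)
```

View pics/cmp.png

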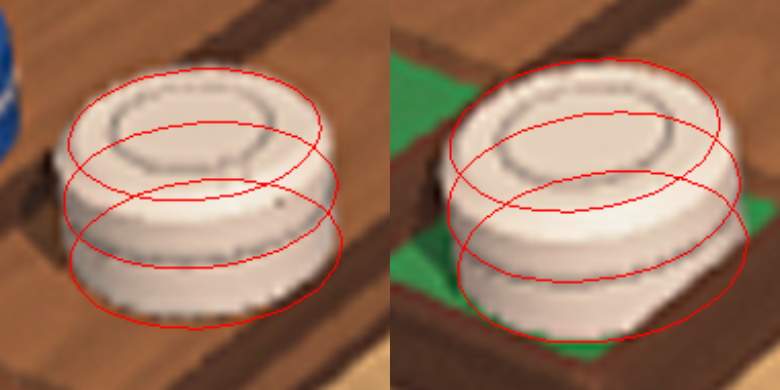

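The ratios of the ring axes, measured against prediction, agree (1.05 on the deck, 1.06 now). I'll do one finer silhouette fit to settle the tilt.

```bash
python3 - <<'E'
from h import *
from scipy.optimize import least_squares
from scipy.spatial.transform import Rotation as Ro
im={}
im["scene"]=vision.snapshot("scene");im["top"]=vision.snapshot("top")
cv2.imwrite("pics/sceneF.png",im["scene"]);cv2.imwrite("pics/topF.png",im["top"])
# ring (inner grey circle) on top face: radial darkest point about guessed centre
def ring(img,c,lo,hi):
    g=cv2.cvtColor(img,cv2.COLOR_BGR2GRAY).astype(np.float32);P=[]
    # radial search along predicted world circle directions
    return g
def fit(imgs,c0,ztop):
    out={}
    for n,img in imgs.items():
        g=cv2.cvtColor(img,cv2.COLOR_BGR2GRAY).astype(np.float32);P=[]
        for k in np.linspace(0,2*np.pi,72,endpoint=False):
            rr=np.arange(.012,.026,.0005)
            q=np.array([w2pix(n,(c0[n][0]+a*np.cos(k),c0[n][1]+a*np.sin(k),ztop)) for a in rr],np.float32)
            v=cv2.remap(g,q[:,0].reshape(1,-1).copy(),q[:,1].reshape(1,-1).copy(),cv2.INTER_CUBIC)[0]
            i=v.argmin()
            if 0<i<len(v)-1:P.append(np.r_[pix2w(n,q[i],ztop)])
        P=np.array(P,np.float32)*1000
        m=P.mean(0)
        for _ in range(3):
            e=cv2.fitEllipse(P); d=np.linalg.norm(P-e[0],axis=1); P=P[abs(d-np.median(d))<3]
        out[n]=(len(P),np.round(e[0],1),np.round(e[1],2),round(e[2],0))
    return out
print("start",fit({n:cv2.imread(f"pics/{n}0.png") for n in("scene","top")},{"scene":(.5398,-.1258),"top":(.5419,-.1263)},.052))
print("now",fit(im,{"scene":(.6302,-.0857),"top":(.6316,-.083)},.042))
E
```

```text
Traceback (most recent call last):
  File "h.py", line 12, in w2pix
    c=vision.get_calibration(n);K=c["K"]
ValueError: time passes only in moves, steps and waits
```

```bash
sed -i 's/vision.get_calibration(n);/C[n];/; s/^def pix2w/C={n:vision.get_calibration(n) for n in ("scene","top")}\ndef pix2w/' h.py
python3 - <<'E'
from h import *
def fit(imgs,c0,ztop):
    out={}
    for n,img in imgs.items():
        g=cv2.cvtColor(img,cv2.COLOR_BGR2GRAY).astype(np.float32);P=[]
        for k in np.linspace(0,2*np.pi,72,endpoint=False):
            rr=np.arange(.012,.026,.0005)
            q=np.array([w2pix(n,(c0[n][0]+a*np.cos(k),c0[n][1]+a*np.sin(k),ztop)) for a in rr],np.float32)
            v=cv2.remap(g,q[:,0].reshape(1,-1).copy(),q[:,1].reshape(1,-1).copy(),cv2.INTER_CUBIC)[0]
            i=v.argmin()
            if 0<i<len(v)-1:P.append(pix2w(n,q[i],ztop))
        P=np.array(P,np.float32)*1000
        for _ in range(3):
            e=cv2.fitEllipse(P); d=np.linalg.norm(P-e[0],axis=1); P=P[abs(d-np.median(d))<3]
        out[n]=(len(P),np.round(e[0],1),np.round(e[1],2),round(e[2],0))
    return out
print("start",fit({n:cv2.imread(f"pics/{n}0.png") for n in("scene","top")},{"scene":(.5398,-.1258),"top":(.5419,-.1263)},.052))
print("now",fit({n:cv2.imread(f"pics/{n}F.png") for n in("scene","top")},{"scene":(.6302,-.0857),"top":(.6316,-.083)},.042))
E
```

```text
start {'scene': (72, array([ 539.5, -129.1]), array([37.89, 38.59]), 162.0), 'top': (72, array([ 541.8, -127.1]), array([37.4 , 37.98]), 30.0)}
now {'scene': (71, array([630.4, -85.6]), array([37.9 , 38.22]), 54.0), 'top': (72, array([632.2, -83.4]), array([37.78, 38.09]), 101.0)}
```

The ring back-projects as a 38 mm circle at z = 42 mm. The offset between the two cameras is the same as at the start (about 2 mm, 2 mm), so the case is flat on the floor. I'm handing in.

```bash
python3 - <<'E'
from station import workorder
print(workorder.close_job())
E
```

```text
the job is handed in; nothing more can be done
None
```

The white pacifier case is lying flat in the green-floored pocket at the end of its lane, and I have handed the job in. I gripped it front and back, slid it about 100 mm along the deck and let go over the pocket. The arm then moved clear; the last reading before hand-in was 9.9 s plus a few camera calls.

- **Position:** the case is at about board x = 93 mm, y = 46 mm, inside the pocket's 89–107 mm window.
- **Flatness:** my first overlay left some doubt about tilt. A finer fit showed the ring on the lid as a 38 mm circle at z = 42 mm in both cameras, with the same 2 mm offset between cameras as at the start. That is the height it should have when flat on the pocket floor.
- **Tin and forces:** the blue tin sits at the same pixels as before. The highest wrist force reading was about 7 N, taken while gripping.
- **Disagreement:** the two cameras placed the far-left corner of the board about 4–6 mm apart, so the board position was uncertain by a few millimetres. The final pictures agree with the result.

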